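Dock a fish sample under the fat reader's head

TASK

Load the fat reader on the stall counter: lift the sample carrier by its handle, lay it flat on the reader's bed with its nose towards the head, and slide it between the guides under the low head, past the springy hold-down shoe, until it is fully home against the docking stop hidden inside, without forcing it. Let go, then press the round read key on top of the head right down and release it, leaving the carrier docked. Leave the lidded roe tub and the stack of spare dishes where they stand.

Things in the scene. Friction and masses are not known exactly. Their poses are not given: they have to be found in the camera images.
- reader: Bench-top fat reader, fixed: a low white head bridging a white plastic bed with dark steel guides, grey housing and display behind. Origin: counter level, middle of the head's front face; x points into the head (push direction), y left, z up. Head 180 mm wide (y), 130 mm deep (x), top 93 mm above the counter, underside only 20 mm above the bed. The carrier must never press on it with over 32 N in all (weight, shoe and push added up).
- reader_mouth (a point): Point on the bed's top, midway between the guides, right below the head's front face; 12 mm above the counter. Axes as the reader's. The bed starts 190 mm before this point and is 116 mm wide there.
- reader_guides (a point): Point on the bed's top midway between the flared tips of the two guide rails, 75 mm before the head's front face. The rails are 18 mm high; their inner faces are about 94 mm apart here, narrow to 73 mm at 35 mm before the face, and run on at 73 mm into the head.
- reader_shoe (a point): Bottom middle of the unseen hold-down shoe as the reader is built, 30 mm behind the front face: two sprung rounded pads that ride up 2 mm onto the carrier's top with about 4 N. The push meets a first bump of a few newtons when the nose is 40 to 52 mm in (this is not the stop), then a steady drag of 2 to 5 N, which also keeps the carrier where it is left.
- carrier_handle (a point): Centre of the sample carrier's handle, an upright black fin on its tail: 30 mm long (carrier's x), 12 mm thick (y), from 16 to 44 mm above the carrier's underside; this point is 30 mm above it. Axes: x to the nose, z up. Starts lying flat on the counter.
- carrier_nose (a point): Middle of the carrier's front edge at its underside, 130 mm ahead (x) of the handle's centre. The carrier is a flat box 150 mm long (tail 20 mm behind the handle's centre), 70 mm wide, 16 mm high, about 200 g, nose sloped on top: black dish holder with a round dish of pink fish in front, heavier aluminium tail (centre of mass about 25 mm ahead of the handle).
- dock (a joint): Travel (m) of a plunger (under 1 N) standing 5 mm out of a docking bracket hidden under the head: 0 free, 0.005 when the carrier's nose meets the bracket's hard rubber face (6 N per mm): the firm stop, fully home. That face is clamped somewhere 61 to 95 mm behind the head's front face, different each time and not measurable: find it by feel. The carrier stays where it is left.
- key (a joint): Travel of the read key, in m: 0 when up, 0.005 when fully down; about 4 N pushes it right down and it springs back.
- key_top (a point): Centre of the top of the read key, a round dark grey push key 26 mm across in a black housing on top of the reader's head, 45 mm behind the head's front face and 50 mm to its left (reader's +y); pressed straight down.
- tub_mid (a point): Centre of a lidded roe tub, 112 x 86 x 34 mm, standing on the counter; to be left alone.
- dishes_mid (a point): Centre of a stack of four spare steel dishes, 45 mm across, 44 mm high, on the counter; to be left alone.
Not all that is in view belongs to the job. Leave any blue or purple look-alike of the part that bears carrier_handle alone.

How it is judged:
By the outcome, as a careful person would: the job done as asked, in the order asked, and still so for the second after the job is handed in, with the robot touching nothing.
It also fails if it takes over 64 s, if anything falls off the work surface, if the arm or the gripper's body presses on something with over 40 N, if the wrist force passes 120 N, or if a joint passes its speed limit or range.

ROBOT

A 6-joint arm with a two-finger parallel gripper is mounted at the origin on the work surface. World frame = base frame: x ahead of the robot, y to its left, z up, the work surface at z = 0. Lengths are in mm, angles in degrees, forces in N, time in s.
With the tool pointing down it reaches from about 300 to 850 mm from the base axis. Payload 4.2 kg.
Tool frame: the origin (TCP) lies at the very end of the fingers, on their centre line; the grasp point (between the pads) lies env.grip_point_offset behind it (env.grip_point_offset is the distance from the TCP to the grasp point, in mm); z points along the fingers, y is the direction in which the jaws open and shut (so a half turn about z gives the same grasp; the last joint's range is limited). The gripper opens to 91 mm and grips with 3 to 60 N. Pads are 32 mm wide; open, the fingers measure 118 mm over their backs; the gripper's body (76 mm by 178 mm) begins 60 mm behind the grasp point.
Start: joints at [75.974, 18.312, 89.639, -0, 72.044, -1.146], TCP at [128.175, 560.548, 213.976] pointing down, gripper open.
Joint ranges: [-177.97, 177.97], [-48.28, 115.42], [12.27, 149.76], [-77.06, 257.06], [2.81, 150.46], [-146.56, 146.56]. Speed limits (degrees/s): [147.25, 147.25, 180, 180, 180, 180].

INTERFACE

Orientations are given as [roll, pitch, yaw] about the fixed x, y, z axes, in that order (R = Rz(yaw) Ry(pitch) Rx(roll)).
In Python, from workcell import env, grab_frame, camera_params gives the robot as it stands. The module is installed in compiled form; this text tells all that it offers.
- The arm moves only by the shell command python3 -m creep 'ROWS' [OPENING] [FORCE]. ROWS is a JSON object of lists of equal length, an entry for each row: "offset": the shift along the tool's x, y, z in m, a list of three; "rotation": the turn, a rotation vector about the tool's x, y, z in degrees, a list of three. A call has 1 to 5 rows; each row shifts and turns the commanded pose from where the row before left it, along the tool's axes as they then stand; what a row does not reach is not made up. A row lasts 1/8 s, in which the tool goes at most 62.5 mm and 10.7 degrees, less where a joint would pass 70% of its speed; a pose out of reach is approached as far as the arm can. A call is refused whole if a number of a shift passes 0.0625 or a number of a turn 10.7, either way. A call with a gripper value outside its range is refused whole. OPENING is the closure, from 0 (fully open) to 1 (shut), set as the call begins (- or left out, the last holds). The fingers move at their own pace and stop on an object; FORCE is the grip in N (left out, the last holds). Time passes only in rows, so rows that do not move let the fingers close. It gives the time, the measured TCP pose, the force and the opening at its end, in the units of the state.
- env.state(): the state, without advancing time (a new reading comes with each control period).
- grab_frame(name): name is "scene" or "side" or "wrist"; returns the picture (400x640x3 uint8, red, green, blue); there is no depth.
- camera_params(name): a dict with "mtx" (3x3 intrinsics, pixels), "R" (3x3) and "t" (3): a world point X has camera coordinates R X + t. Camera axes: x right, y down, z forward; pixel columns grow to the right and rows downward; lengths in mm; the calibration is good to about 2 mm. The wrist camera is an equidistant fisheye: a pixel r from the principal point sees the ray r / f radians off the axis. A picture is of the moment at which its call begins: read the wrist's pose just before it. camera_params takes no time and is no camera call; for the wrist camera it gives the pose at the moment of the call.
- env.job_done(): hands the job in, once; it reports no verdict.
The state is a dict: "time_s": time; "qpos": joint angles; "qvel": joint speeds; "effort": joint torques, N m; "ee_pos": TCP position; "ee_rot": TCP orientation; "force": force on the tool from outside, world axes, zero at the start; "torque": the same for the moment, N m; "gripper_width": finger opening in mm.
Only numpy, scipy, OpenCV 4.12 (cv2) and the standard library are available. Lean on these libraries where they do the work, as an engineer would, in place of code of your own. Each camera call takes 0.05 s, during which the arm holds its last target.

## Working session

There is one attempt and no reset: what is moved stays moved. The work goes in short steps, Python scripts to look and compute and a shell command to move; the robot and the scene stay as the last step left them, time stands still between calls to the robot, and variables do not carry over. Pictures are saved under pics/ and viewed, and the job is handed in when it is done.

```bash
mkdir -p pics
python3 - <<'E'
from workcell import env, grab_frame, camera_params
import cv2
s=env.state();print(s, env.grip_point_offset)
for n in("scene","side","wrist"):
    p=camera_params(n);print(n,p)
    cv2.imwrite(f"pics/{n}0.png",grab_frame(n)[:,:,::-1])
E
```

```text
{'time_s': 0.0, 'qpos': array([ 7.59740471e+01,  1.83505631e+01,  8.97075503e+01, -1.47445204e-03,
        7.20426100e+01, -1.14680491e+00]), 'qvel': array([-0.01489756, -0.04923751,  0.07227234, -0.03690997, -0.03508509,
        0.0819515 ]), 'effort': array([ 1.32083307e-03, -4.12450862e+01, -2.31977373e+01,  7.27516576e-02,
        4.54723800e-02, -1.26751538e-04]), 'ee_pos': array([128.05704361, 560.03534927, 213.12332805]), 'ee_rot': array([-1.79899269e+02, -6.14353490e-04,  1.67121307e+02]), 'force': array([0.06557117, 0.35951071, 0.79418278]), 'torque': array([ 0.00237914,  0.02186352, -0.04176522]), 'gripper_width': 91.19800647693882} 18.8
scene {'mtx': array([[484.16465139,   0.        , 314.83630747],
       [  0.        , 484.16465139, 200.01817878],
       [  0.        ,   0.        ,   1.        ]]), 'R': array([[ 0.39801897,  0.91732749, -0.0095492 ],
       [ 0.66266911, -0.29469242, -0.68849548],
       [-0.6343899 ,  0.2677063 , -0.72517776]]), 't': array([-186.45696097, -245.50310998, 1674.13562809])}
side {'mtx': array([[504.76538193,   0.        , 313.25675065],
       [  0.        , 504.76538193, 192.61693439],
       [  0.        ,   0.        ,   1.        ]]), 'R': array([[ 0.98154553, -0.19111874, -0.0064813 ],
       [-0.12136988, -0.59642258, -0.79344153],
       [ 0.14777595,  0.77958561, -0.60861198]]), 't': array([-463.19233373,  114.5785538 , 1514.24569563])}
wrist {'mtx': array([[309.70691629,   0.        , 316.53317544],
       [  0.        , 309.70691629, 201.77428337],
       [  0.        ,   0.        ,   1.        ]]), 'R': array([[ 0.22443195,  0.97448815, -0.00177531],
       [ 0.93552755, -0.21494832,  0.28033092],
       [ 0.27279756, -0.06457607, -0.95990178]]), 't': array([-573.03367115,  -31.66015411,  391.46184773])}
```

View pics/scene0.png

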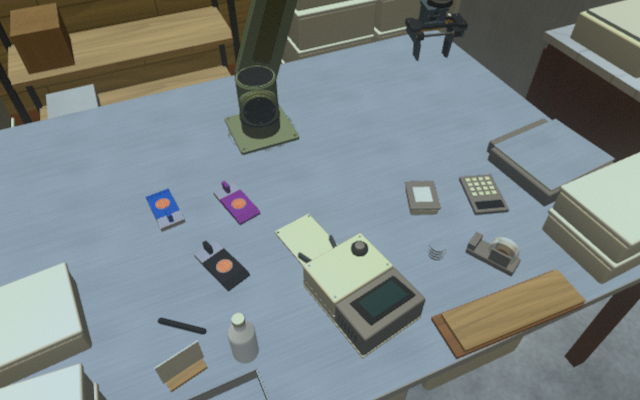

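View pics/side0.png

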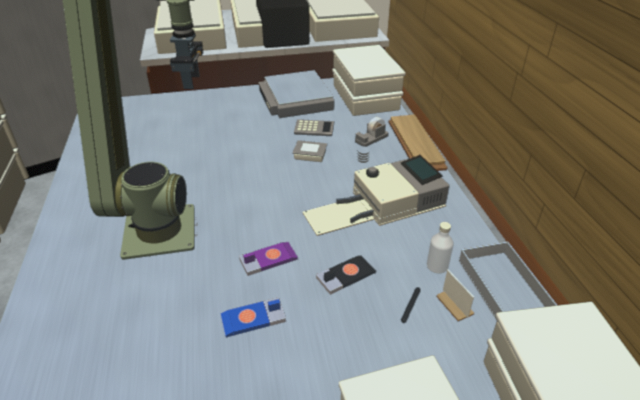

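View pics/wrist0.png

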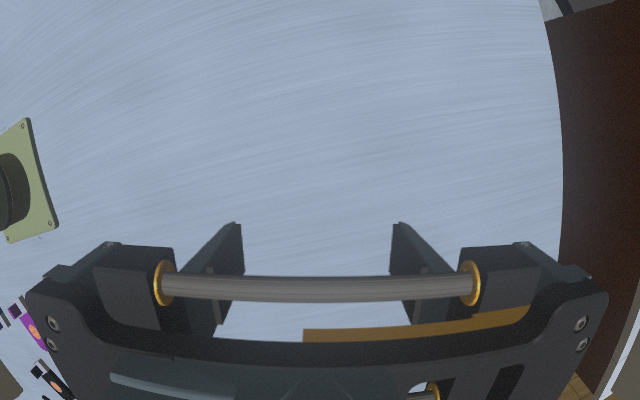

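Candidates in the scene view are blue at (165,208), purple at (238,202) and black at (222,265). The black one with the aluminium tail fits, since blue and purple are look-alikes. I'll enlarge it and the reader to confirm.

```bash
cat > h.py <<'E'
import numpy as np, cv2
from workcell import env, grab_frame, camera_params
def ray(n,u,v,p=None):
    p=p or camera_params(n); K=p["mtx"]
    x=(u-K[0,2])/K[0,0]; y=(v-K[1,2])/K[1,1]
    if n=="wrist":
        r=np.hypot(x,y); s=np.sin(r)/max(r,1e-9); d=np.array([x*s,y*s,np.cos(r)])
    else: d=np.array([x,y,1.])
    return -p["R"].T@p["t"], p["R"].T@(d/np.linalg.norm(d))
def plane(n,u,v,z,p=None):
    o,d=ray(n,u,v,p); return o+d*(z-o[2])/d[2]
def tri(*obs):
    A=np.zeros((3,3));b=np.zeros(3);R=[ray(*o) for o in obs]
    for o,d in R:
        P=np.eye(3)-np.outer(d,d);A+=P;b+=P@o
    X=np.linalg.solve(A,b); return X,[np.linalg.norm((np.eye(3)-np.outer(d,d))@(X-o)) for o,d in R]
def proj(n,X,p=None):
    p=p or camera_params(n); c=p["R"]@np.asarray(X,float)+p["t"];K=p["mtx"]
    if n=="wrist":
        r=np.hypot(c[0],c[1]);th=np.arctan2(r,c[2]);q=c[:2]/r*th
    else:q=c[:2]/c[2]
    return q*K[0,0]+K[:2,2]
E
python3 - <<'E'
import cv2
a=cv2.imread("pics/scene0.png");b=cv2.imread("pics/side0.png")
cv2.imwrite("pics/c1.png",cv2.resize(a[230:300,180:265],None,fx=8,fy=8,interpolation=cv2.INTER_CUBIC))
cv2.imwrite("pics/c2.png",cv2.resize(a[205:355,270:430],None,fx=4,fy=4,interpolation=cv2.INTER_CUBIC)[:600])
cv2.imwrite("pics/c3.png",cv2.resize(b[250:300,310:385],None,fx=8,fy=8,interpolation=cv2.INTER_CUBIC))
cv2.imwrite("pics/c4.png",cv2.resize(b[145:240,295:455],None,fx=5,fy=5,interpolation=cv2.INTER_CUBIC))
E
```

```text
(no output)
```

View pics/c1.png

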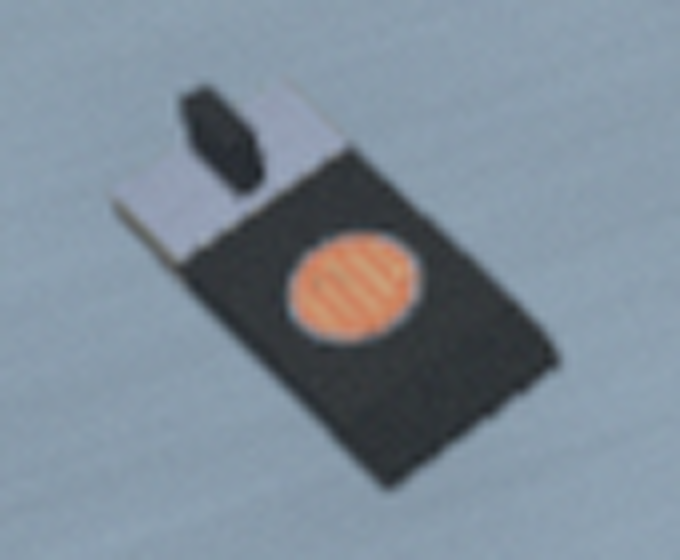

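View pics/c2.png

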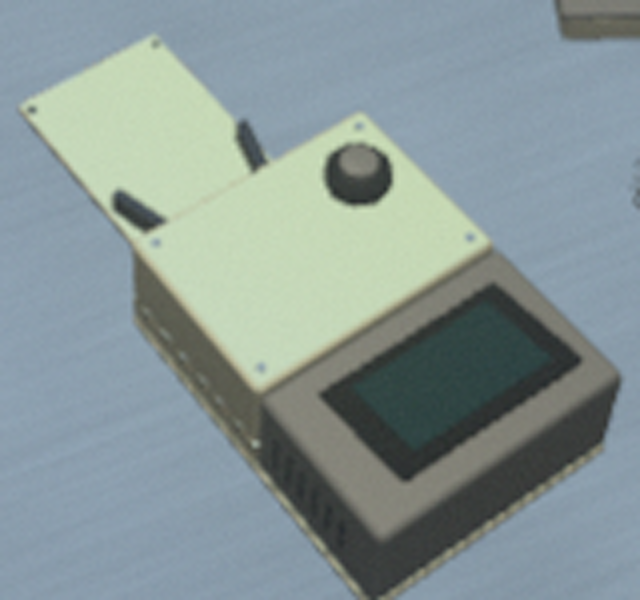

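View pics/c3.png

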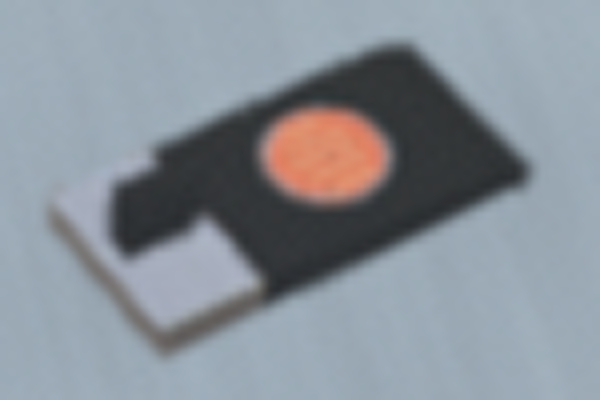

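View pics/c4.png

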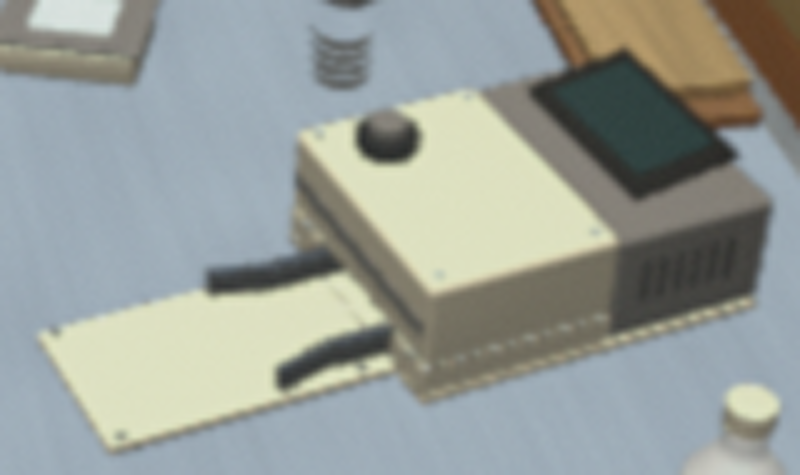

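Run:
```python
from h import *
def f(x,y,x0,y0,s): return (x+.5)/s-.5+x0,(y+.5)/s-.5+y0
c1=lambda x,y:("scene",)+f(x,y,180,230,8)
c2=lambda x,y:("scene",)+f(x,y,270,205,4)
c3=lambda x,y:("side",)+f(x,y,310,250,8)
c4=lambda x,y:("side",)+f(x,y,295,145,5)
np.set_printoptions(precision=1,suppress=True)
H={'f-':(c2(135,243),c4(430,295)),'f+':(c2(360,113),c4(297,135)),'b-':(c2(262,388),c4(615,243)),'b+':(c2(490,247),c4(485,90)),}
for k,(a,b) in H.items(): print(k,plane(*a,93),plane(*b,93),*tri(a,b))
print('bed');
for k,a,b in(('-',c2(22,107),c4(112,450)),('+',c2(155,36),c4(40,335))): print(k,plane(*a,12),plane(*b,12),*tri(a,b))
print('guidetips'); 
for k,a,b in(('-',c2(117,195),c4(285,372)),('+',c2(243,126),c4(210,272))): print(k,plane(*a,30),plane(*b,30),*tri(a,b))
print('key',tri(c2(360,157),c4(390,122)))
print('carrier')
for k,a,b in(('tail',c1(113,195),c3(165,340)),('tail',c1(283,82),c3(50,208)),('bnd',c1(180,265),c3(262,283)),('bnd',c1(350,148),c3(155,153))): print(k,plane(*a,16),plane(*b,16),*tri(a,b))
print('dish',plane(*c1(355,287),16),plane(*c3(325,155),16))
for k,a,b in(('nose',c1(388,490),c3(528,180)),('nose',c1(558,362),c3(405,40))): print(k,plane(*a,0),plane(*a,8),plane(*b,8),*tri(a,b))
print('fin', plane(*c1(207,120),44),)
for n,(x,y,w,h) in {}.items():pass
# fin top edge ends
print(plane(*c1(193,92),44),plane(*c1(255,190),16))
```

```text
f- [ 654.9 -109.9   93. ] [ 648.5 -116.9   93. ] [ 651.1 -108.8   86.7] [np.float64(0.5590052088194541), np.float64(0.5590052088193553)]
f+ [619.5  59.5  93. ] [614.   54.5  93. ] [616.   61.5  88. ] [np.float64(0.09341404000222127), np.float64(0.09341404000227616)]
b- [776.2 -82.7  93. ] [770.7 -91.4  93. ] [773.9 -82.   86.7] [np.float64(1.3832321525725098), np.float64(1.383232152572527)]
b+ [743.4  83.1  93. ] [745.6  79.1  93. ] [745.1  81.4  93.3] [np.float64(1.792327238101559), np.float64(1.7923272381014894)]
bed
- [ 462. -117.   12.] [ 459.1 -123.5   12. ] [ 459.6 -116.9    7.4] [np.float64(1.2952679483387743), np.float64(1.2952679483387697)]
+ [438.6  -7.1  12. ] [436.2 -11.2  12. ] [436.6  -6.5   8.8] [np.float64(0.6373853236816488), np.float64(0.6373853236817831)]
guidetips
- [572.  -90.1  30. ] [570.  -95.7  30. ] [570.7 -90.2  26.5] [np.float64(1.2683105593201032), np.float64(1.2683105593201076)]
+ [552.6   9.4  30. ] [548.    7.1  30. ] [549.4  11.2  26.2] [np.float64(0.4720692361423591), np.float64(0.47206923614222274)]
key (array([666. ,  33.6, 112. ]), [np.float64(2.1
[... 358 characters left out ...]
. ] [ 484.7 -331.8   16. ] [ 485.4 -329.3   13.1] [np.float64(0.031156825538326476), np.float64(0.031156825538279885)]
bnd [ 463.5 -265.1   16. ] [ 463. -268.   16.] [ 463.  -265.5   14.3] [np.float64(0.8405942756938669), np.float64(0.8405942756938253)]
dish [ 519.4 -279.4   16. ] [ 519.  -280.3   16. ]
nose [ 587.5 -290.7    0. ] [ 592.9 -291.2    8. ] [ 585.5 -297.6    8. ] [ 588.  -290.8    0.6] [np.float64(0.1143458714094456), np.float64(0.11434587140965563)]
nose [ 562.8 -226.3    0. ] [ 568.4 -227.2    8. ] [ 562.5 -224.6    8. ] [ 564.3 -225.1    5.5] [np.float64(2.551661455513547), np.float64(2.551661455513577)]
fin [ 456.  -307.1   44. ]
[ 442.7 -308.4   44. ] [ 467.8 -298.9   16. ]
```

Scene and side views show the black carrier with its aluminium tail, fin at about scene (205,245), and nose at about (239,283), pointing away from the robot. The black one is confirmed as the target. Next I'll plan the transit.

```bash
cat >> h.py <<'E'
def plan(wps,st=None):
    """wps: list of (x,y,z,yaw_of_tool_x,nrows); prints rows in tool axes"""
    s=st or env.state(); p=np.array(s["ee_pos"]);th=s["ee_rot"][2]
    i=0
    for x,y,z,yaw,n in wps:
        d=(np.array([x,y,z])-p)/n; dth=((yaw-th+180)%360-180)
        if abs(dth)>179: print("big turn")
        dth/=n
        for k in range(n):
            a=np.radians(th);c,q=np.cos(a),np.sin(a)
            print(i//5,[round(v/1000,4) for v in (d[0]*c+d[1]*q, d[0]*q-d[1]*c, -d[2])],"rotz",round(-dth,2)); i+=1
            p=p+d;th+=dth
def show(n,name,f=1):
    p=camera_params(n);im=grab_frame(n)[:,:,::-1];cv2.imwrite(f"pics/{name}.png",im);return p,im
E
python3 - <<'E'
from h import *
p=camera_params("wrist");s=env.state()
c=-p["R"].T@p["t"];print(c-s["ee_pos"],p["R"][2])
plan([(430,250,220,104.5,9),(480,-60,230,62.5,6),(430,-290,200,20.8,6)])
E
```

```text
[-76.64513014  16.7577424  170.40567502] [ 0.27285416 -0.06434278 -0.95990136]
0 [np.float64(-0.0404), np.float64(-0.0261), np.float64(-0.0007)] rotz 6.96
0 [np.float64(-0.0433), np.float64(-0.021), np.float64(-0.0007)] rotz 6.96
0 [np.float64(-0.0455), np.float64(-0.0156), np.float64(-0.0007)] rotz 6.96
0 [np.float64(-0.047), np.float64(-0.01), np.float64(-0.0007)] rotz 6.96
0 [np.float64(-0.0479), np.float64(-0.0042), np.float64(-0.0007)] rotz 6.96
1 [np.float64(-0.0481), np.float64(0.0016), np.float64(-0.0007)] rotz 6.96
1 [np.float64(-0.0475), np.float64(0.0074), np.float64(-0.0007)] rotz 6.96
1 [np.float64(-0.0463), np.float64(0.0131), np.float64(-0.0007)] rotz 6.96
1 [np.float64(-0.0443), np.float64(0.0186), np.float64(-0.0007)] rotz 6.96
1 [np.float64(-0.0521), np.float64(-0.0049), np.float64(-0.0017)] rotz 7.0
2 [np.float64(-0.0523), np.float64(0.0015), np.float64(-0.0017)] rotz 7.0
2 [np.float64(-0.0517), np.float64(0.0079), np.float64(-0.0017)] rotz 7.0
2 [np.float64(-0.0504), np.float64(0.0141), np.float64(-0.0017)] rotz 7.0
2 [np.float64(-0.0483), np.float64(0.0202), np.float64(-0.0017)] rotz 7.0
2 [np.float64(-0.0455), np.float64(0.0259), np.float64(-0.0017)] rotz 7.0
3 [np.float64(-0.0378), np.float64(0.0103), np.float64(0.005)] rotz 6.95
3 [np.float64(-0.0363), np.float64(0.0148), np.float64(0.005)] rotz 6.95
3 [np.float64(-0.0343), np.float64(0.0191), np.float64(0.005)] rotz 6.95
3 [np.float64(-0.0317), np.float64(0.0231), np.float64(0.005)] rotz 6.95
3 [np.float64(-0.0287), np.float64(0.0268), np.float64(0.005)] rotz 6.95
4 [np.float64(-0.0252), np.float64(0.03), np.float64(0.005)] rotz 6.95
```

```bash
python3 -m creep '{"offset":[[-0.04,-0.026,-0.001],[-0.043,-0.021,-0.001],[-0.045,-0.016,-0.001],[-0.047,-0.01,-0.001],[-0.048,-0.004,-0.001]],"rotation":[[0,0,7],[0,0,7],[0,0,7],[0,0,7],[0,0,7]]}'
python3 -m creep '{"offset":[[-0.048,0.002,-0.001],[-0.047,0.007,-0.001],[-0.046,0.013,-0.001],[-0.044,0.019,-0.001],[-0.052,-0.005,-0.002]],"rotation":[[0,0,7],[0,0,7],[0,0,7],[0,0,7],[0,0,7]]}'
python3 -m creep '{"offset":[[-0.052,0.001,-0.002],[-0.052,0.008,-0.002],[-0.05,0.014,-0.002],[-0.048,0.02,-0.002],[-0.045,0.026,-0.002]],"rotation":[[0,0,7],[0,0,7],[0,0,7],[0,0,7],[0,0,7]]}'
python3 - <<'E'
from h import *
p,im=show("wrist","w1");s=env.state();print(s["time_s"],s["ee_pos"],s["ee_rot"],s["qpos"]);np.save("w1p.npy",p,allow_pickle=True)
plan([(430,-290,200,20.8,6)])
E
```

```text
time_s: 0.78
ee_pos: [295.5, 387.0, 218.8]
ee_rot: [-180.0, 0.0, 131.9]
force: [-0.0, 0.7, 0.6]
gripper_width: 91.3
time_s: 1.4
ee_pos: [437.5, 198.4, 224.5]
ee_rot: [180.0, -0.0, 96.9]
force: [0.3, -1.4, 0.8]
gripper_width: 91.0
time_s: 2.02
ee_pos: [475.2, -59.8, 234.9]
ee_rot: [-180.0, -0.0, 61.9]
force: [0.7, 0.5, 0.1]
gripper_width: 91.3
2.075 [476.41814647 -65.46613189 235.10274679] [179.77120067   0.24702797  61.53810476] [-8.9786146   8.91885538 99.28152518 -0.32572677 71.66658715 19.58488479]
0 [np.float64(-0.0366), np.float64(0.011), np.float64(0.0059)] rotz 6.79
0 [np.float64(-0.035), np.float64(0.0153), np.float64(0.0059)] rotz 6.79
0 [np.float64(-0.033), np.float64(0.0193), np.float64(0.0059)] rotz 6.79
0 [np.float64(-0.0305), np.float64(0.0231), np.float64(0.0059)] rotz 6.79
0 [np.float64(-0.0275), np.float64(0.0265), np.float64(0.0059)] rotz 6.79
1 [np.float64(-0.0242), np.float64(0.0296), np.float64(0.0059)] rotz 6.79
```

View pics/w1.png

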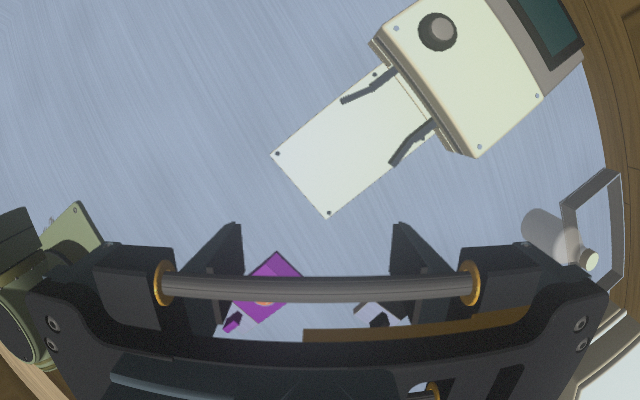

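The wrist picture shows the reader: bed front corners near (271,153) and (327,219), guide tips near (343,101) and (392,163), key near (438,32). I'll zoom in.

Run:
```python
import cv2
a=cv2.imread("pics/w1.png")
cv2.imwrite("pics/w1c.png",cv2.resize(a[0:170,360:560],None,fx=3.5,fy=3.5,interpolation=cv2.INTER_CUBIC))
cv2.imwrite("pics/w1d.png",cv2.resize(a[60:225,260:450],None,fx=3.5,fy=3.5,interpolation=cv2.INTER_CUBIC))
```

```text
(no output)
```

View pics/w1c.png

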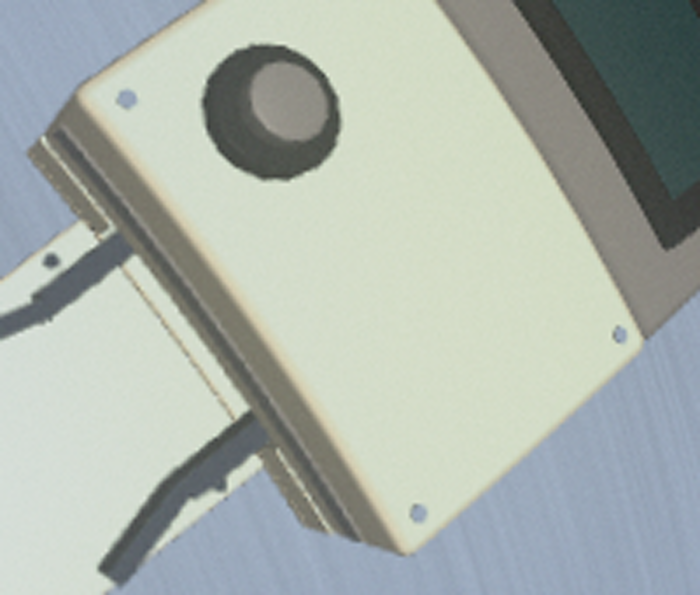

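View pics/w1d.png

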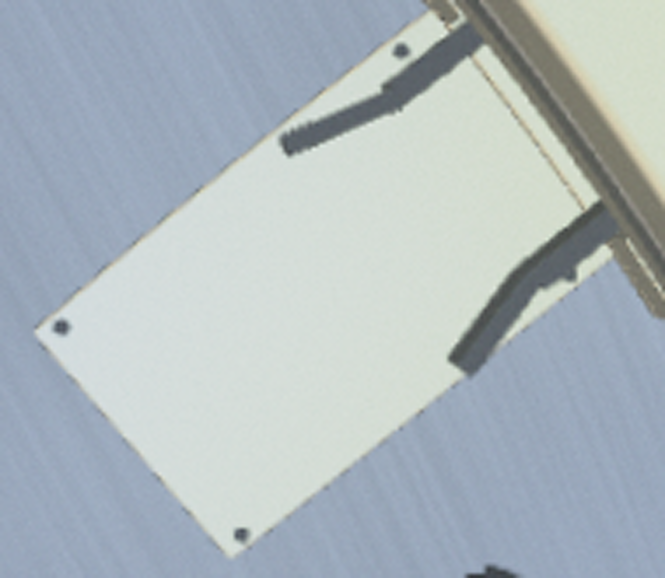

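Run:
```python
from h import *
np.set_printoptions(precision=1,suppress=True)
p=np.load("w1p.npy",allow_pickle=True).item()
c=lambda x,y,z:plane("wrist",360+(x+.5)/3.5-.5,(y+.5)/3.5-.5,z,p)
d=lambda x,y,z:plane("wrist",260+(x+.5)/3.5-.5,60+(y+.5)/3.5-.5,z,p)
B=[d(40,330,12),d(231,555,12),d(425,12,12),d(612,255,12)]
print("bed",*B)
print("yaw",[np.degrees(np.arctan2(*(b-a)[[1,0]])) for a,b in((B[0],B[2]),(B[1],B[3]),(B[0],B[1]))], np.linalg.norm(B[0]-B[1]))
F=[c(75,98,93),c(408,553,93),c(640,345,93)];print("head",*F,np.linalg.norm(F[0]-F[1]),np.linalg.norm(F[1]-F[2]),[np.degrees(np.arctan2(*(b-a)[[1,0]])) for a,b in((F[1],F[0]),(F[1],F[2]))],(F[0]+F[1])/2)
S=[c(126,98,93),c(418,513,93),c(620,335,93)];print("screws",*S)
for z in(105,110,115):print("key",z,c(288,101,z))
print("keybase",c(271,112,100))
print("guides -y inner top: tip,knee,face",d(455,367,30),d(523,279,30),d(600,212,30))
print("guides +y inner top: tip,knee,face",d(290,153,30),d(393,107,30),d(480,45,30))
print("bottom inner -y ",d(449,358,12),d(513,272,12),d(597,203,12))
y=np.radians(11.8);M=(B[0]+B[1])/2;print("mouth from bed",M+190*np.array([np.cos(y),np.sin(y),0]))
```

```text
bed [437.8  -8.1  12. ] [ 458.9 -118.3   12. ] [617.   30.1  12. ] [641.8 -81.8  12. ]
yaw [np.float64(12.03454414991043), np.float64(11.287726136310434), np.float64(-79.14975254040496)] 112.1450120536582
head [614.1  59.2  93. ] [ 650.9 -110.2   93. ] [771.1 -85.4  93. ] 173.33348195356402 122.72600255831884 [np.float64(102.27129688597832), np.float64(11.651814121034556)] [632.5 -25.5  93. ]
screws [628.2  53.2  93. ] [659.3 -99.9  93. ] [763.4 -78.9  93. ]
key 105 [669.9  32.7 105. ]
key 110 [667.3  32.3 110. ]
key 115 [664.7  31.9 115. ]
keybase [665.4  31.9 100. ]
guides -y inner top: tip,knee,face [564.8 -87.9  30. ] [601.2 -70.7  30. ] [638.4 -61.5  30. ]
guides +y inner top: tip,knee,face [546.8   5.8  30. ] [586.2   4.1  30. ] [624.6  10.5  30. ]
bottom inner -y  [566.7 -88.5  12. ] [603.  -70.4  12. ] [644.7 -61.3  12. ]
mouth from bed [634.4 -24.3  12. ]
```

```bash
python3 -m creep '{"offset":[[-0.036,0.015,0.008],[-0.034,0.019,0.01],[-0.032,0.023,0.01],[-0.029,0.027,0.01],[-0.025,0.03,0.01]],"rotation":[[0,0,6.8],[0,0,6.8],[0,0,6.8],[0,0,6.8],[0,0,6.8]]}'
python3 -m creep '{"offset":[[-0.02,0.03,0.01],[0,0,0],[0,0,0]],"rotation":[[0,0,6.8],[0,0,0],[0,0,0]]}'
python3 - <<'E'
from h import *
p,im=show("wrist","w2");s=env.state();print(s["time_s"],s["ee_pos"],s["ee_rot"]);np.save("w2p.npy",p,allow_pickle=True)
E
```

```text
time_s: 2.7
ee_pos: [456.7, -254.2, 186.4]
ee_rot: [-180.0, -0.0, 27.9]
force: [0.9, 0.1, 0.0]
gripper_width: 91.5
time_s: 3.08
ee_pos: [453.5, -288.5, 176.8]
ee_rot: [-179.9, 0.0, 21.4]
force: [0.7, -0.5, 0.3]
gripper_width: 91.3
3.125 [ 453.65502073 -288.26304755  177.03929432] [-1.79970040e+02 -1.43264656e-02  2.13992272e+01]
```

View pics/w2.png

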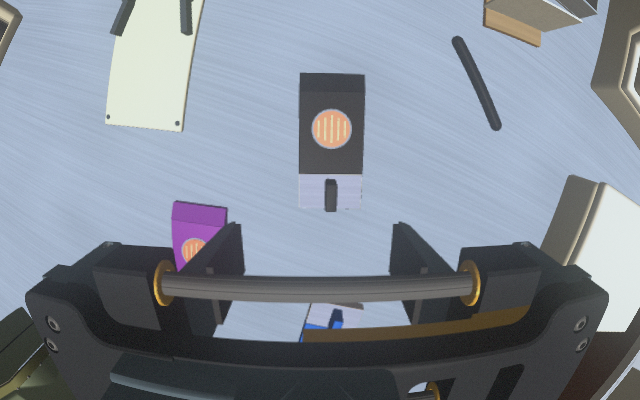

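Run:
```python
import cv2
a=cv2.imread("pics/w2.png")
cv2.imwrite("pics/w2c.png",cv2.resize(a[65:220,280:385],None,fx=3.8,fy=3.8,interpolation=cv2.INTER_CUBIC))
```

```text
(no output)
```

View pics/w2c.png

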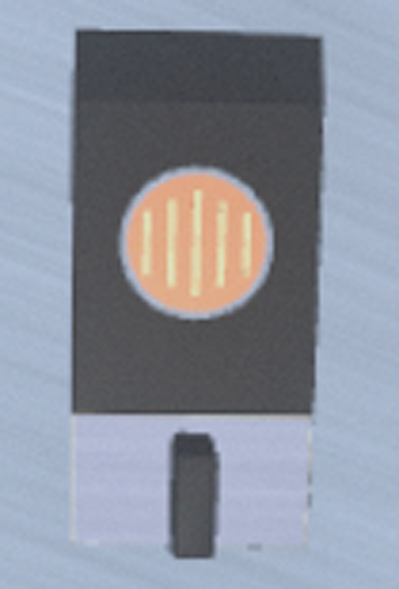

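Run:
```python
from h import *
np.set_printoptions(precision=1,suppress=True)
p=np.load("w2p.npy",allow_pickle=True).item()
c=lambda x,y,z:plane("wrist",280+(x+.5)/3.8-.5,65+(y+.5)/3.8-.5,z,p)
T=[c(71,542,16),c(306,548,16)];N=[c(77,30,2),c(322,38,2)];Bd=[c(73,413,16),c(311,416,16)];Ft=[c(176,454,44),c(213,454,44),c(176,556,44),c(213,556,44)]
for k,v in dict(T=T,N=N,Bd=Bd,Ft=Ft).items():print(k,*v,'mid',np.mean(v,0))
t=np.mean(T,0);n=np.mean(N,0);print('yaw',np.degrees(np.arctan2(*(n-t)[[1,0]])),[np.degrees(np.arctan2(*(a-b)[[0,1]])) for a,b in (T,N,Bd)],np.linalg.norm(n-t))
s=env.state();print(s["ee_pos"],s["ee_rot"])
plan([(455,-304.5,60,20.8,1),(455,-304.5,19,20.8,1)])
```

```text
T [ 424.5 -279.1   16. ] [ 448.1 -344.7   16. ] mid [ 436.3 -311.9   16. ]
N [ 564.7 -226.9    2. ] [ 589.1 -293.4    2. ] mid [ 576.9 -260.2    2. ]
Bd [ 461.  -266.1   16. ] [ 485.3 -330.2   16. ] mid [ 473.1 -298.2   16. ]
Ft [ 466.2 -294.9   44. ] [ 469.8 -304.1   44. ] [ 439.9 -305.4   44. ] [ 443.6 -314.8   44. ] mid [ 454.9 -304.8   44. ]
yaw 20.206386304591014 [np.float64(-19.728829685536727), np.float64(-20.131442377583383), np.float64(-20.70653608231984)] 150.43380077067016
[ 453.7 -288.3  177. ] [-180.    -0.    21.4]
0 [np.float64(-0.0047), np.float64(0.0156), np.float64(0.117)] rotz 0.6
0 [np.float64(0.0), np.float64(0.0), np.float64(0.041)] rotz -0.0
```

```bash
python3 -m creep '{"offset":[[-0.002,0.006,0.04],[-0.003,0.006,0.04],[0,0.004,0.037],[0,0,0.02],[0,0,0]],"rotation":[[0,0,0.9],[0,0,0],[0,0,0],[0,0,0],[0,0,0]]}'
python3 -m creep '{"offset":[[0,0,0],[0,0,0]],"rotation":[[0,0,0],[0,0,0]]}'
python3 - <<'E'
from h import *
p,im=show("wrist","w3");s=env.state();print(s["time_s"],s["ee_pos"],s["ee_rot"])
plan([(455,-304.7,20,20.5,1)])
E
```

```text
time_s: 3.75
ee_pos: [454.0, -304.3, 38.9]
ee_rot: [-179.8, 0.1, 20.5]
force: [-0.3, 0.5, 0.4]
gripper_width: 91.0
time_s: 4.0
ee_pos: [455.4, -306.1, 41.3]
ee_rot: [179.9, -0.1, 20.5]
force: [-0.0, 0.9, -0.0]
gripper_width: 91.0
4.05 [ 455.23350181 -306.1077927    41.12815021] [ 1.79893285e+02 -7.93685440e-02  2.04422269e+01]
0 [np.float64(0.0003), np.float64(-0.0014), np.float64(0.0211)] rotz -0.06
```

View pics/w3.png

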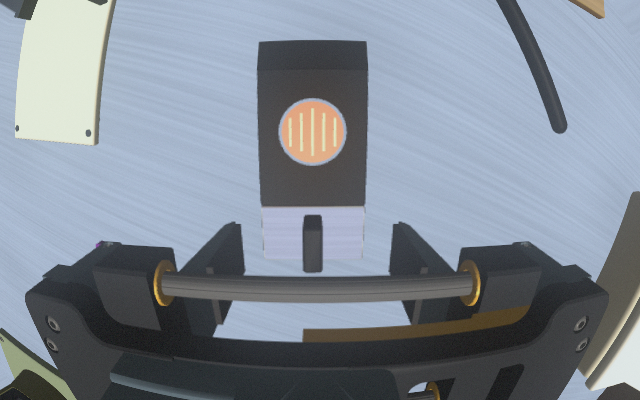

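The fin at (313,243) is centred between the fingers at 241 and 391. I'll descend and grip.

```bash
python3 -m creep '{"offset":[[0,-0.0015,0.012],[0,0,0.009],[0,0,0]],"rotation":[[0,0,0],[0,0,0],[0,0,0]]}'
python3 -m creep '{"offset":[[0,0,0],[0,0,0],[0,0,0],[0,0,0],[0,0,0]],"rotation":[[0,0,0],[0,0,0],[0,0,0],[0,0,0],[0,0,0]]}' 1 30
python3 -m creep '{"offset":[[0,0,0],[0,0,0]],"rotation":[[0,0,0],[0,0,0]]}'
```

```text
time_s: 4.42
ee_pos: [453.2, -304.0, 17.7]
ee_rot: [-179.9, 0.1, 20.4]
force: [0.1, -0.3, 0.8]
gripper_width: 91.0
time_s: 5.05
ee_pos: [454.0, -304.5, 19.0]
ee_rot: [180.0, -0.0, 20.4]
force: [-0.5, -0.4, -0.7]
gripper_width: 44.5
time_s: 5.3
ee_pos: [454.0, -304.5, 18.9]
ee_rot: [-180.0, -0.0, 20.4]
force: [-0.5, 0.1, 0.3]
gripper_width: 24.2
```

```bash
python3 -m creep '{"offset":[[0,0,0],[0,0,0],[0,0,0]],"rotation":[[0,0,0],[0,0,0],[0,0,0]]}'
python3 -m creep '{"offset":[[0,0,-0.01],[0,0,-0.02],[0,0,-0.02],[0,0,-0.015],[0,0,0]],"rotation":[[0,0,0],[0,0,0],[0,0,0],[0,0,0],[0,0,0]]}'
python3 -m creep '{"offset":[[0,0,0],[0,0,0]],"rotation":[[0,0,0],[0,0,0]]}'
python3 - <<'E'
from h import *
show("wrist","w4");show("side","s4");s=env.state();print(s["time_s"],s["ee_pos"],s["ee_rot"])
a=np.radians(11.7);u=np.array([np.cos(a),np.sin(a)]);M=np.array([633,-25.2]);g=M-(50+130)*u;print(g)
plan([(g[0],g[1],90,11.7,6)])
E
```

```text
time_s: 5.68
ee_pos: [454.0, -304.4, 18.9]
ee_rot: [-180.0, 0.0, 20.4]
force: [-0.4, -0.1, -0.1]
gripper_width: 11.8
time_s: 6.3
ee_pos: [454.7, -305.0, 85.1]
ee_rot: [179.9, -0.1, 20.4]
force: [0.5, 0.7, -2.2]
gripper_width: 11.9
time_s: 6.55
ee_pos: [453.5, -304.1, 83.0]
ee_rot: [-179.9, 0.1, 20.4]
force: [0.3, -0.0, -2.7]
gripper_width: 12.1
6.65 [ 453.67534214 -304.21457455   83.20784329] [-1.79927202e+02  4.39620257e-02  2.04212025e+01]
[456.73989409 -61.70171316]
0 [np.float64(0.0146), np.float64(-0.0377), np.float64(-0.0011)] rotz 1.45
0 [np.float64(0.0136), np.float64(-0.0381), np.float64(-0.0011)] rotz 1.45
0 [np.float64(0.0127), np.float64(-0.0384), np.float64(-0.0011)] rotz 1.45
0 [np.float64(0.0117), np.float64(-0.0387), np.float64(-0.0011)] rotz 1.45
0 [np.float64(0.0107), np.float64(-0.039), np.float64(-0.0011)] rotz 1.45
1 [np.float64(0.0097), np.float64(-0.0392), np.float64(-0.0011)] rotz 1.45
```

View pics/w4.png

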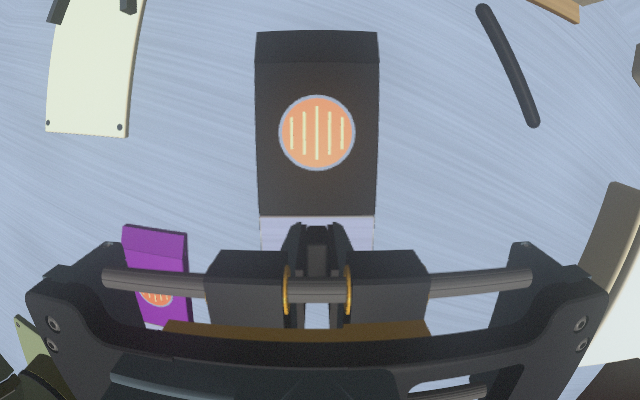

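View pics/s4.png

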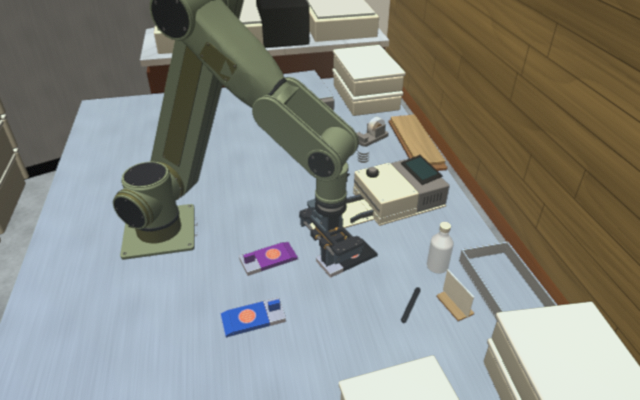

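The carrier is held square: nose corners (257,31) and (379,34), centred on the tool. Now I'll move it above the guides.

```bash
python3 -m creep '{"offset":[[0.0145,-0.038,-0.001],[0.0135,-0.038,-0.001],[0.0125,-0.0385,-0.001],[0.0115,-0.0385,-0.001],[0.0105,-0.039,-0.001]],"rotation":[[0,0,1.45],[0,0,1.45],[0,0,1.45],[0,0,1.45],[0,0,1.45]]}'
python3 -m creep '{"offset":[[0.0095,-0.039,-0.001],[0,0,0],[0,0,0],[0,0,0]],"rotation":[[0,0,1.45],[0,0,0],[0,0,0],[0,0,0]]}'
python3 - <<'E'
from h import *
s=env.state();print(s["time_s"],s["ee_pos"],s["ee_rot"]);p,im=show("wrist","w5");np.save("w5p.npy",p,allow_pickle=True)
cv2.imwrite("pics/w5c.png",cv2.resize(im[0:230,200:440],None,fx=2.5,fy=2.5,interpolation=cv2.INTER_CUBIC))
plan([(456.7,-61.7,90,11.7,1)])
E
```

```text
time_s: 7.28
ee_pos: [455.6, -101.2, 88.8]
ee_rot: [-180.0, 0.0, 13.1]
force: [0.2, 0.6, -2.1]
gripper_width: 12.0
time_s: 7.78
ee_pos: [456.2, -63.1, 89.8]
ee_rot: [180.0, 0.0, 11.7]
force: [-0.2, -0.4, -2.3]
gripper_width: 11.6
7.775 [456.24637093 -63.12809143  89.81473995] [1.79996110e+02 4.80904053e-03 1.16551044e+01]
0 [np.float64(0.0008), np.float64(-0.0013), np.float64(-0.0002)] rotz -0.06
```

View pics/w5c.png

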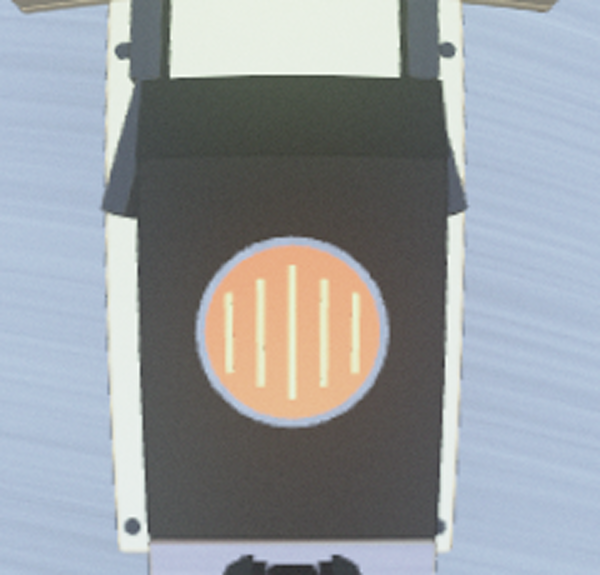

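Carrier nose midline is at crop x≈290 and the rails' midline at ≈286 (3.2 px/mm), so I'll shift about 1.6 mm left, then lower.

```bash
python3 -m creep '{"offset":[[0,-0.0016,0.02],[0,0,0.015],[0,0,0.01],[0,0,0],[0,0,0]],"rotation":[[0,0,0],[0,0,0],[0,0,0],[0,0,0],[0,0,0]]}'
python3 - <<'E'
from h import *
s=env.state();print(s["time_s"],s["ee_pos"],s["ee_rot"]);p,im=show("wrist","w6")
cv2.imwrite("pics/w6c.png",cv2.resize(im[0:230,200:440],None,fx=2.5,fy=2.5,interpolation=cv2.INTER_CUBIC))
E
```

```text
time_s: 8.45
ee_pos: [456.3, -61.0, 45.3]
ee_rot: [180.0, -0.1, 11.7]
force: [0.0, -0.2, -2.2]
gripper_width: 11.8
8.45 [456.32198584 -60.97771872  45.32263107] [ 1.79986764e+02 -5.38386770e-02  1.16973458e+01]
```

View pics/w6c.png

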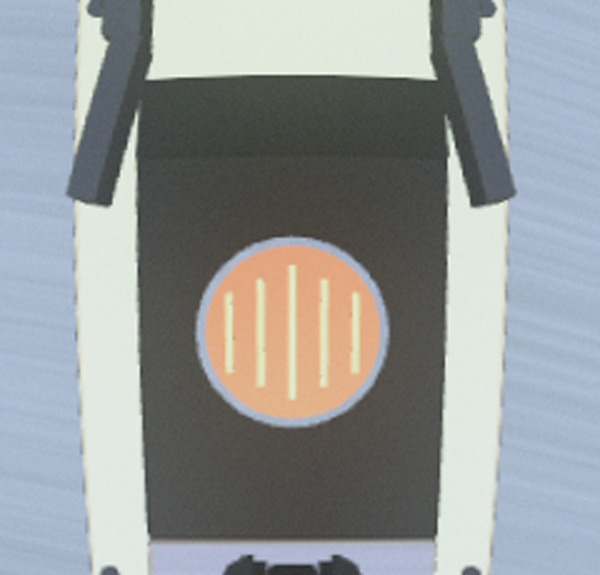

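Rails' midline and carrier midline are both at crop x≈291.5, so it is centred. Lowering gently.

```bash
python3 -m creep '{"offset":[[0,0,0.006],[0,0,0.005],[0,0,0],[0,0,0]],"rotation":[[0,0,0],[0,0,0],[0,0,0],[0,0,0]]}'
python3 -m creep '{"offset":[[0,0,0.001],[0,0,0.0005],[0,0,0],[0,0,0]],"rotation":[[0,0,0],[0,0,0],[0,0,0],[0,0,0]]}'
python3 -m creep '{"offset":[[0,0,0.0005],[0,0,0],[0,0,0]],"rotation":[[0,0,0],[0,0,0],[0,0,0]]}'
python3 -m creep '{"offset":[[0,0,0.0005],[0,0,0],[0,0,0]],"rotation":[[0,0,0],[0,0,0],[0,0,0]]}'
```

```text
time_s: 9.0
ee_pos: [455.9, -60.7, 33.9]
ee_rot: [-180.0, 0.0, 11.7]
force: [-0.4, -0.2, -2.3]
gripper_width: 11.7
time_s: 9.5
ee_pos: [455.8, -60.7, 32.4]
ee_rot: [-180.0, -0.0, 11.7]
force: [0.2, -0.1, -2.6]
gripper_width: 12.2
time_s: 9.88
ee_pos: [455.8, -60.7, 31.9]
ee_rot: [-180.0, -0.0, 11.7]
force: [0.2, 0.1, -2.3]
gripper_width: 11.6
time_s: 10.25
ee_pos: [455.8, -60.7, 31.4]
ee_rot: [-180.0, -0.0, 11.7]
force: [0.1, -0.2, -1.6]
gripper_width: 11.9
```

```bash
python3 -m creep '{"offset":[[0,0,0.0003],[0,0,0],[0,0,0]],"rotation":[[0,0,0],[0,0,0],[0,0,0]]}'
python3 - <<'E'
from h import *
s=env.state();print(s["time_s"],s["ee_pos"],s["force"],s["torque"])
E
```

```text
time_s: 10.62
ee_pos: [455.9, -60.7, 31.1]
ee_rot: [-180.0, -0.0, 11.7]
force: [-0.7, -0.2, -3.0]
gripper_width: 11.6
10.625 [455.86042443 -60.70216844  31.12763806] [-0.72532239 -0.21149434 -2.9867772 ] [-0.11011103  0.19354593 -0.01918618]
```

```bash
for i in 1; do python3 -m creep '{"offset":[[0,0,0.0005],[0,0,0],[0,0,0]],"rotation":[[0,0,0],[0,0,0],[0,0,0]]}'
python3 -m creep '{"offset":[[0,0,0.0003],[0,0,0],[0,0,0]],"rotation":[[0,0,0],[0,0,0],[0,0,0]]}'; done
```

```text
time_s: 11.0
ee_pos: [455.9, -60.7, 30.9]
ee_rot: [180.0, -0.0, 11.7]
force: [-1.3, 0.9, 1.7]
gripper_width: 11.9
time_s: 11.38
ee_pos: [455.9, -60.7, 30.9]
ee_rot: [180.0, -0.0, 11.7]
force: [-2.1, -0.2, 6.0]
gripper_width: 11.6
```

```bash
python3 -m creep '{"offset":[[0,0,-0.0003],[0.003,0,0],[0.004,0,0],[0.004,0,0],[0.004,0,0]],"rotation":[[0,0,0],[0,0,0],[0,0,0],[0,0,0],[0,0,0]]}'
python3 -m creep '{"offset":[[0.005,0,0],[0.005,0,0],[0.005,0,0],[0,0,0],[0,0,0]],"rotation":[[0,0,0],[0,0,0],[0,0,0],[0,0,0],[0,0,0]]}'
python3 - <<'E'
from h import *
s=env.state();print(s["time_s"],s["ee_pos"],s["force"],s["torque"]);p,im=show("wrist","w7")
cv2.imwrite("pics/w7c.png",cv2.resize(im[0:230,200:440],None,fx=2.5,fy=2.5,interpolation=cv2.INTER_CUBIC))
E
```

```text
time_s: 12.0
ee_pos: [470.4, -57.7, 30.9]
ee_rot: [180.0, 0.0, 11.7]
force: [-2.2, -0.2, 5.3]
gripper_width: 11.5
time_s: 12.62
ee_pos: [486.1, -54.6, 30.9]
ee_rot: [180.0, -0.1, 11.7]
force: [0.8, 1.4, 3.1]
gripper_width: 11.8
12.625 [486.10234173 -54.63944933  30.89107132] [0.76515794 1.40252673 3.13429391] [ 0.01601271  0.12162599 -0.02836252]
```

View pics/w7c.png

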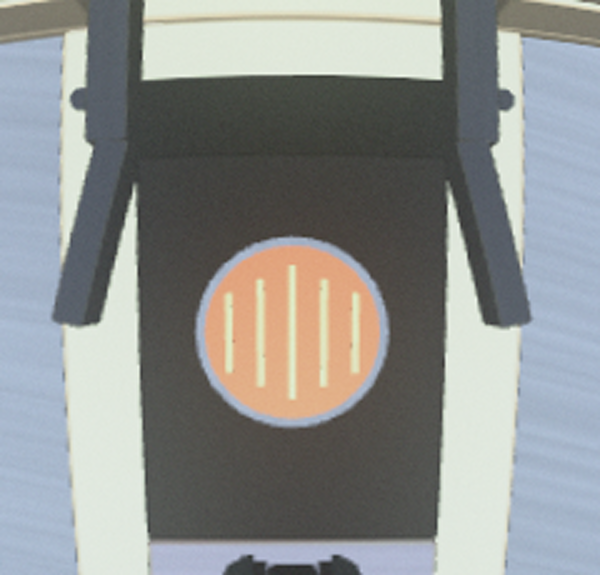

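Nose is between the parallel rails and centred. Slide on.

```bash
python3 -m creep '{"offset":[[0.005,0,0],[0.005,0,0],[0.005,0,0],[0.005,0,0],[0.005,0,0]],"rotation":[[0,0,0],[0,0,0],[0,0,0],[0,0,0],[0,0,0]]}'
python3 -m creep '{"offset":[[0.005,0,0],[0.005,0,0],[0.005,0,0],[0.004,0,0],[0,0,0]],"rotation":[[0,0,0],[0,0,0],[0,0,0],[0,0,0],[0,0,0]]}'
python3 - <<'E'
from h import *
s=env.state();print(s["time_s"],s["ee_pos"],s["force"],s["torque"])
E
```

```text
time_s: 13.3
ee_pos: [508.9, -49.7, 30.9]
ee_rot: [-180.0, 0.1, 11.7]
force: [-3.3, -1.5, 8.0]
gripper_width: 11.8
time_s: 13.92
ee_pos: [528.3, -45.7, 30.9]
ee_rot: [180.0, 0.0, 11.7]
force: [-0.5, 0.6, 5.7]
gripper_width: 12.0
13.925 [528.27202876 -45.74535295  30.89173521] [-0.53036976  0.6458895   5.72516356] [-0.00709047  0.32204099  0.08156275]
```

```bash
python3 -m creep '{"offset":[[0.002,0,-0.0003],[0.003,0,0],[0.003,0,0],[0.003,0,0],[0,0,0]],"rotation":[[0,0,0],[0,0,0],[0,0,0],[0,0,0],[0,0,0]]}'
python3 -m creep '{"offset":[[0.002,0,0],[0.002,0,0],[0.002,0,0]],"rotation":[[0,0,0],[0,0,0],[0,0,0]]}'
python3 -m creep '{"offset":[[0.002,0,0],[0.002,0,0],[0.002,0,0]],"rotation":[[0,0,0],[0,0,0],[0,0,0]]}'
python3 - <<'E'
from h import *
s=env.state();print(s["time_s"],s["ee_pos"],s["force"],s["torque"])
E
```

```text
time_s: 14.55
ee_pos: [539.6, -43.4, 30.9]
ee_rot: [-180.0, -0.0, 11.7]
force: [-0.8, 0.2, 2.7]
gripper_width: 11.9
time_s: 14.92
ee_pos: [544.9, -42.2, 30.9]
ee_rot: [-180.0, 0.0, 11.7]
force: [-3.0, -0.6, 4.4]
gripper_width: 12.0
time_s: 15.3
ee_pos: [548.4, -41.3, 30.9]
ee_rot: [-180.0, 0.3, 11.7]
force: [-8.7, -1.3, 9.8]
gripper_width: 11.9
15.3 [548.42102356 -41.32207253  30.85323311] [-8.7197107  -1.34730647  9.75263777] [-0.39828484  1.30139719 -0.05586014]
```

```bash
python3 -m creep '{"offset":[[0,0,-0.0002],[0,0,0]],"rotation":[[0,0,0],[0,0,0]]}'
python3 -m creep '{"offset":[[0.001,0,-0.0002],[0.001,0,0],[0,0,0]],"rotation":[[0,0,0],[0,0,0],[0,0,0]]}'
python3 - <<'E'
from h import *
s=env.state();print(s["time_s"],s["ee_pos"],s["force"],s["torque"])
E
```

```text
time_s: 15.55
ee_pos: [548.9, -41.2, 30.9]
ee_rot: [-180.0, 0.2, 11.7]
force: [-6.1, -2.8, 5.2]
gripper_width: 12.0
time_s: 15.92
ee_pos: [550.6, -40.8, 30.9]
ee_rot: [-179.9, 0.3, 11.7]
force: [-6.4, -1.8, 4.5]
gripper_width: 11.6
15.925 [550.59339333 -40.77246061  30.85676899] [-6.37530721 -1.79542321  4.52286036] [-0.33488611  1.03685552 -0.0146101 ]
```

```bash
python3 -m creep '{"offset":[[0.001,0,0],[0.001,0,0],[0.001,0,0],[0,0,0]],"rotation":[[0,0,0],[0,0,0],[0,0,0],[0,0,0]]}'
python3 -m creep '{"offset":[[0.001,0,0],[0.001,0,0],[0.001,0,0],[0,0,0]],"rotation":[[0,0,0],[0,0,0],[0,0,0],[0,0,0]]}'
python3 - <<'E'
from h import *
s=env.state();print(s["time_s"],s["ee_pos"],s["force"],s["torque"],s["ee_rot"])
E
```

```text
time_s: 16.42
ee_pos: [554.0, -40.1, 30.9]
ee_rot: [-180.0, 0.2, 11.7]
force: [-4.6, -0.5, 4.9]
gripper_width: 11.7
time_s: 16.92
ee_pos: [557.0, -39.5, 30.9]
ee_rot: [-180.0, 0.2, 11.7]
force: [-4.8, -0.1, 4.9]
gripper_width: 12.0
16.925 [557.01589164 -39.45198222  30.87187702] [-4.83193176 -0.14251548  4.89480165] [-3.13658517e-01  9.00821950e-01 -1.27603223e-04] [-179.9572456     0.20810277   11.73791051]
```

```bash
python3 -m creep '{"offset":[[0.001,0,0],[0.001,0,0],[0,0,0]],"rotation":[[0,0,0],[0,0,0],[0,0,0]]}'
python3 -m creep '{"offset":[[0.001,0,0],[0.001,0,0],[0,0,0]],"rotation":[[0,0,0],[0,0,0],[0,0,0]]}'
python3 -m creep '{"offset":[[0.001,0,0],[0.001,0,0],[0,0,0]],"rotation":[[0,0,0],[0,0,0],[0,0,0]]}'
```

```text
time_s: 17.3
ee_pos: [559.0, -39.0, 30.9]
ee_rot: [-180.0, 0.2, 11.7]
force: [-4.3, -0.8, 4.7]
gripper_width: 11.8
time_s: 17.68
ee_pos: [560.9, -38.7, 30.9]
ee_rot: [-180.0, 0.2, 11.7]
force: [-4.1, -1.1, 5.1]
gripper_width: 11.6
time_s: 18.05
ee_pos: [562.9, -38.2, 30.9]
ee_rot: [-180.0, 0.2, 11.7]
force: [-5.4, -1.3, 4.3]
gripper_width: 11.8
```

```bash
cat > chk.py <<'E'
import sys
from workcell import env
s=env.state();f=s["force"];push=-(f[0]*.979+f[1]*.203)
print("push %.1f Fz %.1f"%(push,f[2]));sys.exit(push>7.5)
E
python3 -m creep '{"offset":[[0.001,0,0],[0.001,0,0],[0,0,0]],"rotation":[[0,0,0],[0,0,0],[0,0,0]]}' | grep ee_pos; python3 chk.py &&
python3 -m creep '{"offset":[[0.001,0,0],[0.001,0,0],[0,0,0]],"rotation":[[0,0,0],[0,0,0],[0,0,0]]}' | grep ee_pos; python3 chk.py &&
python3 -m creep '{"offset":[[0.001,0,0],[0.001,0,0],[0,0,0]],"rotation":[[0,0,0],[0,0,0],[0,0,0]]}' | grep ee_pos;  python3 chk.py &&
python3 -m creep '{"offset":[[0.001,0,0],[0.001,0,0],[0,0,0]],"rotation":[[0,0,0],[0,0,0],[0,0,0]]}'; python3 chk.py
```

```text
ee_pos: [564.8, -37.8, 30.9]
push 5.4 Fz 5.0
push 5.4 Fz 5.0
push 5.4 Fz 5.0
push 5.4 Fz 5.0False
False
False
False
```

```bash
sed -i 's/sys.exit(push>7.5)/sys.exit(int(push>7.5))/' chk.py
python3 -m creep '{"offset":[[0.001,0,0],[0.001,0,0],[0,0,0]],"rotation":[[0,0,0],[0,0,0],[0,0,0]]}' | grep ee_pos; python3 chk.py &&
python3 -m creep '{"offset":[[0.001,0,0],[0.001,0,0],[0,0,0]],"rotation":[[0,0,0],[0,0,0],[0,0,0]]}' | grep ee_pos; python3 chk.py &&
python3 -m creep '{"offset":[[0.001,0,0],[0.001,0,0],[0,0,0]],"rotation":[[0,0,0],[0,0,0],[0,0,0]]}' | grep ee_pos;  python3 chk.py &&
python3 -m creep '{"offset":[[0.001,0,0],[0.001,0,0],[0,0,0]],"rotation":[[0,0,0],[0,0,0],[0,0,0]]}'; python3 chk.py
```

```text
ee_pos: [566.8, -37.4, 30.9]
push 4.8 Fz 4.1
ee_pos: [568.6, -37.1, 30.9]
push 5.2 Fz 4.1
ee_pos: [570.4, -36.7, 30.9]
push 5.1 Fz 4.5
time_s: 19.92
ee_pos: [572.3, -36.3, 30.9]
ee_rot: [-180.0, 0.3, 11.7]
force: [-6.4, -0.8, 5.7]
gripper_width: 11.7
push 6.4 Fz 5.7
```

```bash
python3 -m creep '{"offset":[[0.001,0,0],[0.001,0,0],[0,0,0]],"rotation":[[0,0,0],[0,0,0],[0,0,0]]}' | grep ee_pos; python3 chk.py &&
python3 -m creep '{"offset":[[0.001,0,0],[0.001,0,0],[0,0,0]],"rotation":[[0,0,0],[0,0,0],[0,0,0]]}' | grep ee_pos; python3 chk.py &&
python3 -m creep '{"offset":[[0.001,0,0],[0.001,0,0],[0,0,0]],"rotation":[[0,0,0],[0,0,0],[0,0,0]]}' | grep ee_pos;  python3 chk.py &&
python3 -m creep '{"offset":[[0.001,0,0],[0.001,0,0],[0,0,0]],"rotation":[[0,0,0],[0,0,0],[0,0,0]]}'; python3 chk.py
```

```text
ee_pos: [572.8, -36.1, 30.9]
push 9.4 Fz 7.2
push 9.4 Fz 7.2
push 9.4 Fz 7.2
push 9.4 Fz 7.2
```

```bash
python3 -m creep '{"offset":[[0,0,-0.0003],[0,0,0]],"rotation":[[0,0,0],[0,0,0]]}' | grep ee_pos; python3 chk.py 
python3 -m creep '{"offset":[[0.001,0,0],[0,0,0],[0,0,0]],"rotation":[[0,0,0],[0,0,0],[0,0,0]]}' ; python3 chk.py;python3 - <<'E'
from h import *
s=env.state();print(s["ee_pos"],s["force"],s["torque"],s["ee_rot"])
E
```

```text
ee_pos: [572.8, -36.1, 30.9]
push 8.7 Fz 6.0
time_s: 20.92
ee_pos: [573.0, -36.0, 30.8]
ee_rot: [-179.9, 0.5, 11.7]
force: [-10.1, -3.3, 7.4]
gripper_width: 12.0
push 10.5 Fz 7.4
[572.98050506 -36.0226855   30.84880869] [-10.07206303  -3.29506397   7.436425  ] [-0.60425598  1.63632726 -0.13087275] [-179.9212681     0.52563638   11.73465667]
```

Push now grows about 2 N per commanded mm while the tool moves only 0.2 mm, so this is the firm stop. I'll relax the push, part the fingers a little (rails are close by) and lift off.

```bash
python3 -m creep '{"offset":[[-0.001,0,0],[-0.001,0,0],[0,0,0]],"rotation":[[0,0,0],[0,0,0],[0,0,0]]}'; python3 chk.py
python3 -m creep '{"offset":[[0,0,0],[0,0,0],[0,0,0]],"rotation":[[0,0,0],[0,0,0],[0,0,0]]}' 0.65
```

```text
time_s: 21.3
ee_pos: [573.0, -36.0, 30.8]
ee_rot: [-179.9, 0.3, 11.7]
force: [-6.8, -0.9, 3.3]
gripper_width: 11.8
push 6.9 Fz 3.3
time_s: 21.68
ee_pos: [576.0, -35.9, 31.7]
ee_rot: [180.0, -0.1, 11.7]
force: [0.1, 0.1, -1.2]
gripper_width: 32.0
```

```bash
python3 -m creep '{"offset":[[-0.003,0,0],[0,0,-0.015],[0,0,-0.03],[0,0,-0.04],[0,0,-0.04]],"rotation":[[0,0,0],[0,0,0],[0,0,0],[0,0,0],[0,0,0]]}'
python3 -m creep '{"offset":[[0,0,0],[0,0,0]],"rotation":[[0,0,0],[0,0,0]]}'
python3 - <<'E'
from h import *
s=env.state();print(s["time_s"],s["ee_pos"],s["ee_rot"],s["force"]);p,im=show("wrist","w8");np.save("w8p.npy",p,allow_pickle=True)
E
```

```text
time_s: 22.3
ee_pos: [572.5, -36.6, 159.0]
ee_rot: [180.0, -0.1, 11.7]
force: [0.7, 0.5, 0.4]
gripper_width: 31.8
time_s: 22.55
ee_pos: [571.9, -36.5, 156.8]
ee_rot: [-180.0, 0.0, 11.7]
force: [-0.2, -0.9, -1.5]
gripper_width: 31.8
22.55 [571.94599593 -36.5236067  156.7780111 ] [-1.79994386e+02  9.79511852e-04  1.17204667e+01] [-0.16788358 -0.91125355 -1.47281152]
```

View pics/w8.png

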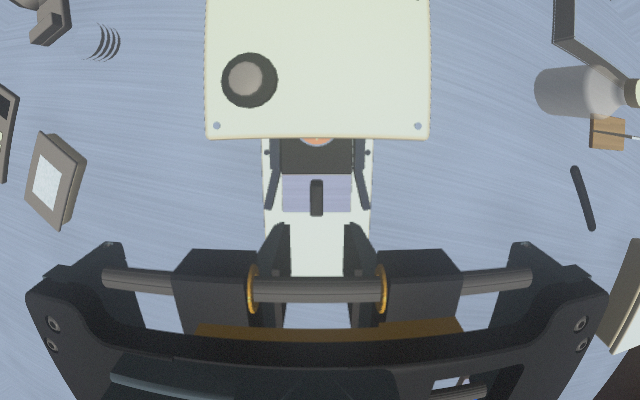

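Run:
```python
import cv2
a=cv2.imread("pics/w8.png")
cv2.imwrite("pics/w8c.png",cv2.resize(a[40:220,210:390],None,fx=3.3,fy=3.3,interpolation=cv2.INTER_CUBIC))
```

```text
(no output)
```

View pics/w8c.png

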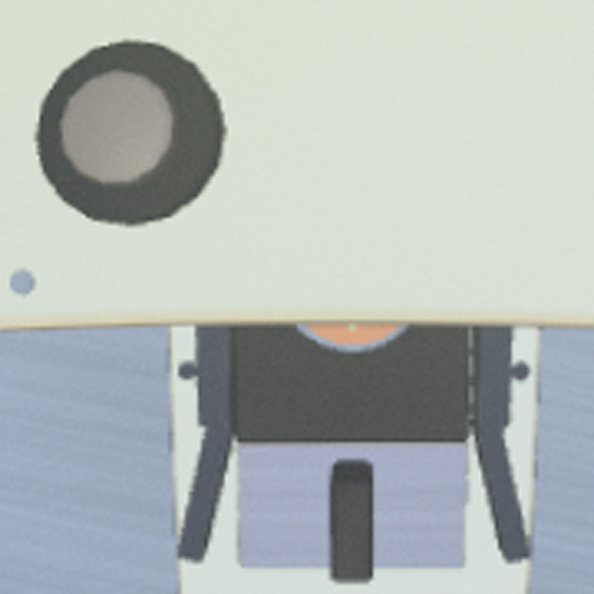

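Run:
```python
from h import *
np.set_printoptions(precision=1,suppress=True)
P8=np.load("w8p.npy",allow_pickle=True).item();P1=np.load("w1p.npy",allow_pickle=True).item()
f=lambda x,y,x0,y0,s:((x+.5)/s-.5+x0,(y+.5)/s-.5+y0)
k8=f(117,127,210,40,3.3);k1=f(288,101,360,0,3.5)
print("key w8 w1",tri(("wrist",*k8,P8),("wrist",*k1,P1)))
print("key w8+scene",tri(("wrist",*k8,P8),("scene",*f(360,157,270,205,4))))
print("key w8+side",tri(("wrist",*k8,P8),("side",*f(387,114,295,145,5))))
print("housing base w8",plane("wrist",*f(131,132,210,40,3.3),95,P8))
for z in(100,105,110,115):print(z,plane("wrist",*k8,z,P8))
a=np.radians(11.7);u=np.array([np.cos(a),np.sin(a)]);n=np.array([-u[1],u[0]])
print("nominal key",np.array([633,-25.2])+45*u+50*n)
F=[plane("wrist",*f(x,y,210,40,3.3),44+12,P8) for x,y in((331,480),(372,480),(331,581),(372,581))];print("fin",np.mean(F,0))
T=[plane("wrist",*f(x,y,210,40,3.3),28,P8) for x,y in((239,567),(465,567))];print("tail",np.mean(T,0)[:2]+20*u)
H=[plane("wrist",*f(x,324,210,40,3.3),93,P8) for x in(300,400)];print("head edge along u (rel M)",[(h[:2]-[633,-25.2])@u for h in H])
```

```text
key w8 w1 (array([666.3,  32.2, 111.8]), [np.float64(0.03647883445347562), np.float64(0.0364788344535324)])
key w8+scene (array([666.4,  32.6, 115.5]), [np.float64(1.294535089800322), np.float64(1.2945350898003531)])
key w8+side (array([665.1,  31. , 117.8]), [np.float64(0.8384261035500462), np.float64(0.8384261035502545)])
housing base w8 [666.9  33.   95. ]
100 [667.2  35.2 100. ]
105 [666.9  33.9 105. ]
110 [666.5  32.7 110. ]
115 [666.1  31.4 115. ]
nominal key [666.9  32.9]
fin [573.8 -37.   56. ]
tail [574.3 -37. ]
head edge along u (rel M) [np.float64(-0.3541280895093508), np.float64(-0.39052092842664)]
```

Run:
```python
from h import *
plan([(666.3,32.3,145,11.7,3)])
```

```text
0 [np.float64(0.0356), np.float64(-0.016), np.float64(0.0037)] rotz 0.01
0 [np.float64(0.0356), np.float64(-0.016), np.float64(0.0037)] rotz 0.01
0 [np.float64(0.0356), np.float64(-0.016), np.float64(0.0037)] rotz 0.01
```

```bash
python3 -m creep '{"offset":[[0.0355,-0.016,0.003],[0.0355,-0.016,0.003],[0.0355,-0.016,0.003],[0,0,0],[0,0,0]],"rotation":[[0,0,0],[0,0,0],[0,0,0],[0,0,0],[0,0,0]]}' 1
python3 -m creep '{"offset":[[0,0,0],[0,0,0]],"rotation":[[0,0,0],[0,0,0]]}'
python3 - <<'E'
from h import *
show("side","s9");im=cv2.imread("pics/s9.png");cv2.imwrite("pics/s9c.png",cv2.resize(im[100:240,290:460],None,fx=4,fy=4,interpolation=cv2.INTER_CUBIC))
s=env.state();print(s["ee_pos"],s["gripper_width"])
plan([(666.3,32.3,125,11.7,1)])
E
```

```text
time_s: 23.22
ee_pos: [665.7, 31.8, 146.2]
ee_rot: [-180.0, 0.2, 11.7]
force: [0.2, 0.7, -1.4]
gripper_width: 0.5
time_s: 23.48
ee_pos: [666.3, 31.4, 148.0]
ee_rot: [-180.0, 0.0, 11.7]
force: [0.0, -0.2, -0.3]
gripper_width: 0.3
[666.48862983  31.51642824 148.0283195 ] 0.30407034515364645
0 [np.float64(-0.0), np.float64(-0.0008), np.float64(0.023)] rotz -0.02
```

View pics/s9c.png

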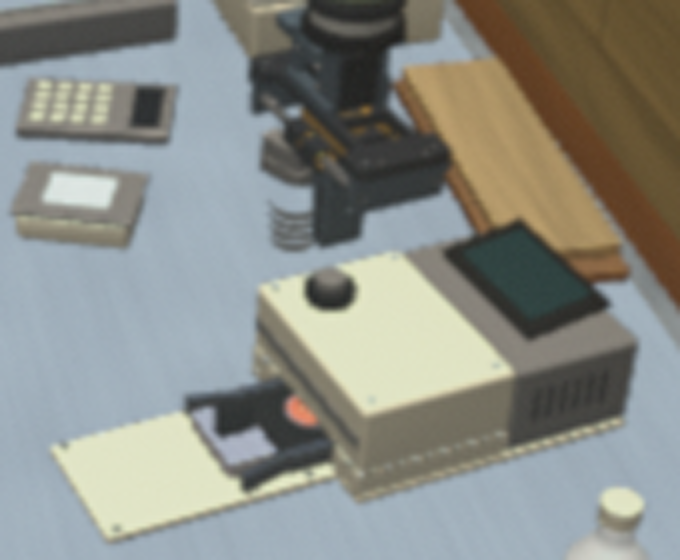

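The side view shows the carrier docked and the closed fingers above the key. Descending.

```bash
python3 -m creep '{"offset":[[0,-0.0008,0.012],[0,0,0.01],[0,0,0.006],[0,0,0],[0,0,0]],"rotation":[[0,0,0],[0,0,0],[0,0,0],[0,0,0],[0,0,0]]}'
python3 -m creep '{"offset":[[0,0,0.002],[0,0,0.002],[0,0,0],[0,0,0]],"rotation":[[0,0,0],[0,0,0],[0,0,0],[0,0,0]]}'
python3 -m creep '{"offset":[[0,0,0.001],[0,0,0.001],[0,0,0],[0,0,0]],"rotation":[[0,0,0],[0,0,0],[0,0,0],[0,0,0]]}'
python3 -m creep '{"offset":[[0,0,0.001],[0,0,0],[0,0,0]],"rotation":[[0,0,0],[0,0,0],[0,0,0]]}'
```

```text
time_s: 24.15
ee_pos: [667.0, 32.9, 119.8]
ee_rot: [180.0, -0.0, 11.7]
force: [0.1, -1.0, -0.9]
gripper_width: 0.6
time_s: 24.65
ee_pos: [666.7, 32.9, 115.7]
ee_rot: [-180.0, -0.0, 11.7]
force: [0.9, 0.3, -0.9]
gripper_width: 0.3
time_s: 25.15
ee_pos: [666.8, 32.8, 113.8]
ee_rot: [-180.0, -0.0, 11.7]
force: [0.1, -0.4, 1.1]
gripper_width: 0.3
time_s: 25.52
ee_pos: [666.8, 32.9, 112.8]
ee_rot: [-180.0, -0.0, 11.7]
force: [-0.1, 0.3, 2.2]
gripper_width: 0.3
```

```bash
python3 -m creep '{"offset":[[0,0,0.001],[0,0,0],[0,0,0]],"rotation":[[0,0,0],[0,0,0],[0,0,0]]}' | egrep 'ee_pos|force'
python3 -m creep '{"offset":[[0,0,0.001],[0,0,0],[0,0,0]],"rotation":[[0,0,0],[0,0,0],[0,0,0]]}' | egrep 'ee_pos|force'
python3 -m creep '{"offset":[[0,0,0.001],[0,0,0],[0,0,0]],"rotation":[[0,0,0],[0,0,0],[0,0,0]]}'| egrep 'ee_pos|force'
```

```text
ee_pos: [666.8, 32.9, 111.8]
force: [-0.6, 0.1, 2.2]
ee_pos: [666.8, 32.9, 110.7]
force: [-0.4, -0.2, 2.5]
ee_pos: [666.8, 32.9, 109.8]
force: [-0.7, -0.6, 4.4]
```

```bash
python3 -m creep '{"offset":[[0,0,0.0005],[0,0,0],[0,0,0]],"rotation":[[0,0,0],[0,0,0],[0,0,0]]}' | egrep 'ee_pos|force'
python3 -m creep '{"offset":[[0,0,0.0005],[0,0,0],[0,0,0]],"rotation":[[0,0,0],[0,0,0],[0,0,0]]}' | egrep 'ee_pos|force'
```

```text
ee_pos: [666.8, 32.8, 109.3]
force: [-0.3, -1.0, 4.4]
ee_pos: [666.8, 32.9, 109.3]
force: [-0.6, -0.8, 7.6]
```

Contact was at ≈114.3 mm and the hard stop at 109.3, which is the full 5 mm travel. One small extra press, then release and retreat.

```bash
python3 -m creep '{"offset":[[0,0,0.0004],[0,0,0],[0,0,0]],"rotation":[[0,0,0],[0,0,0],[0,0,0]]}' | egrep 'ee_pos|force'
python3 -m creep '{"offset":[[0,0,-0.002],[0,0,-0.005],[0,0,-0.02],[0,0,-0.04],[0,0,-0.03]],"rotation":[[0,0,0],[0,0,0],[0,0,0],[0,0,0],[0,0,0]]}' | egrep 'ee_pos|force'
python3 -m creep '{"offset":[[-0.05,0.005,0],[-0.05,0.005,0],[0,0,0],[0,0,0],[0,0,0]],"rotation":[[0,0,0],[0,0,0],[0,0,0],[0,0,0],[0,0,0]]}'
python3 - <<'E'
from h import *
s=env.state();print(s["time_s"],s["ee_pos"],s["ee_rot"],s["force"]);p,im=show("wrist","w10");np.save("w10p.npy",p,allow_pickle=True)
cv2.imwrite("pics/w10c.png",cv2.resize(im[40:240,210:390],None,fx=3,fy=3,interpolation=cv2.INTER_CUBIC))
E
```

```text
ee_pos: [666.8, 32.9, 109.2]
force: [-1.8, 1.1, 8.0]
ee_pos: [666.5, 32.9, 205.9]
force: [-0.2, -0.7, 0.3]
time_s: 29.02
ee_pos: [572.0, 3.0, 205.0]
ee_rot: [-180.0, -0.0, 11.7]
force: [-0.3, -0.1, -0.1]
gripper_width: 0.6
29.025 [571.99608528   3.02194069 204.98694842] [-1.79993392e+02 -2.28105871e-02  1.17399865e+01] [-0.28529686 -0.14357996 -0.06593799]
```

View pics/w10.png

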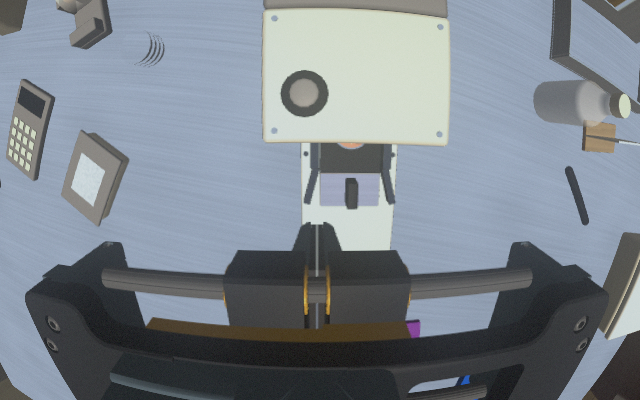

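View pics/w10c.png

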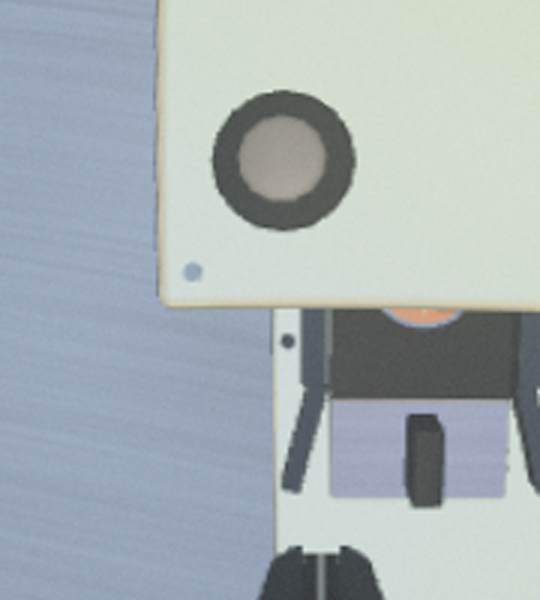

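Run:
```python
from h import *
P=np.load("w10p.npy",allow_pickle=True).item()
f=lambda x,y:((x+.5)/3-.5+210,(y+.5)/3-.5+40)
u=np.array([np.cos(np.radians(11.7)),np.sin(np.radians(11.7))])
T=[plane("wrist",*f(*q),28,P) for q in((331,496),(505,496))];print("fin from tail",np.mean(T,0)[:2]+20*u)
s=env.state();print(s["time_s"],s["force"]);env.job_done()
```

```text
fin from tail [574.62669468 -37.02915514]
29.075 [ 0.26180414  0.03548629 -0.02258551]
the job is handed in; nothing more can be done
```

I loaded the carrier, pressed the read key fully and handed the job in at about 29 s. The hand-in gives no verdict.

- **Carrier:** I lifted the black carrier by its fin, lowered it onto the bed between the guides and slid it in. The hold-down shoe's bump came at about 45 mm in, with a push of about 9 N, then a drag of about 5 N.
- **Stop:** At about 70 mm in, the push rose to about 10.5 N while the carrier barely moved. That fits the hard rubber face, so I relaxed the push and let go.
- **Key:** It went down 5 mm, from 114.3 to 109.3 mm, to a hard stop at about 8 N. I then released it.

**Last checks:**
- **Carrier position:** It had not moved since docking. Its tail put the handle at x = 574.6 mm at the end, against 574.3 mm just after docking, within measuring error.
- **Arm and other things:** The arm was clear with no force on the tool. The last wrist picture showed the tub, the stack of dishes and the key housing in place. The key top's return was not measured.
- **Not measured directly:** The plunger's 5 mm travel cannot be seen, so "fully home" rests on the feel of the stop. The total load on the reader was only estimated from the wrist force, at about 24 N worst case against the 32 N limit.

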